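Fit the beater into the mixer base and hold it home

ROBOT

A 6-joint arm with a two-finger parallel gripper is mounted at the origin on a cart in front of the work surface, level with it; the furniture and walls round the work are solid. World frame = base frame: x ahead of the robot, y to its left, z up, the work surface at z = 0. Lengths are in m, angles in rad, forces in N, time in s.
With the tool pointing down it reaches from about 0.275 to 0.85 m from the base axis. Payload 19 kg.
Tool frame: the origin (TCP) lies at the very end of the fingers, on their centre line; the grasp point (between the pads) lies 19 mm behind it; z points along the fingers, y is the line along which they close (so a half turn about z gives the same grasp; the last joint's range is limited). The gripper opens to 85 mm and grips with 20 to 120 N. Pads are 22 mm wide; open, the fingers measure 114 mm over their backs; the gripper's body (76 mm by 85 mm) begins 54 mm behind the grasp point. The pads swing forward as they close: fully open they stand 13 mm farther back than shut.
Start: joints at [1.014, 0.15, 1.437, -0, 1.554, -0.134], TCP at [0.236, 0.524, 0.231] pointing down, gripper open.
Joint ranges: [-2.8, 2.8], [-0.68, 2.1], [0.12, 2.68], [-1.39, 4.53], [0.16, 2.79], [-2.81, 2.81]. Speed limits (rad/s): [1.89, 1.89, 2.22, 3.01, 3.01, 3.01].

INTERFACE

Orientations are given as a unit quaternion [w, x, y, z].
In Python, from workcell import arm gives the robot as it stands.
- The arm moves only by the tool servo_tool, never from a script. Its argument "targets" is text: rows parted by semicolons, each of 7 numbers parted by spaces: the finger opening in m, from 0 to 0.0854, then the shift along the tool's x, y, z in m, then the turn, a rotation vector about the tool's x, y, z in rad. A call has 1 to 8 rows; each row shifts and turns the commanded pose from where the row before left it, along the tool's axes as they then stand; what a row does not reach is not made up. A row lasts 1/8 s, in which the tool goes at most 62.5 mm and 10.7 degrees, less where a joint would pass 70% of its speed; a pose out of reach is approached as far as the arm can. A call is refused whole if a number of a shift passes 0.0625 or a number of a turn 0.188, either way. A call with a gripper value outside its range is refused whole. The fingers move at their own pace and stop on an object; "grip_force" is the grip in N (left out, the last holds). Time passes only in rows, so rows that do not move let the fingers close. It gives the time, the measured TCP pose, the force, the opening and the grip force at its end, in the units of the state.
- arm.state(): the state, without advancing time (a new reading comes with each control period).
- arm.grab_frame(name): name is "side" or "top" or "wrist"; returns a dict with "image" (384x512x3 uint8, blue, green, red), "K" (3x3 intrinsics, pixels), "k1" (the pictures are not rectified: a ray, as slopes to the right and down, at radius r is drawn at 1 + k1 r^2 times it, then the intrinsics apply), "position" and "orientation" of the camera in the world; the wrist camera has in their place "T_tool_cam" (4x4, takes a point from camera to tool coordinates, whose origin is the TCP and whose axes are the flange's). Camera axes: x right, y up, looking along -z (the intrinsics and any distortion apply to the point x, -y, -z); pixel columns grow to the right and rows downward; lengths in m; the calibration is good to about 2 mm. A picture is of the moment at which its call begins: read the wrist's pose just before it. There is no depth.
- arm.close_job(): hands the job in; it is judged then, once.
The state is a dict: "time_s": time; "joints": joint angles; "qvel": joint speeds; "joint_efforts": joint torques, N m; "tcp_pos": TCP position; "ee_rot": TCP orientation; "ft_force": force on the tool from outside, world axes, zero at the start; "ft_torque": the same for the moment, N m; "gripper_width": opening from 0.0 (shut) to 1.0 (fully open); "grip_force": force on a finger pad.
Only numpy, scipy, OpenCV 4.12 (cv2) and the standard library are available. Lean on these libraries where they do the work, as an engineer would, in place of code of your own. Each camera call takes 0.05 s, during which the arm holds its last target. There are 200 camera calls.

TASK

Pull the red knob of the dust shutter on the white mixer base fully out, so that the drive socket lies open. Then take the wire beater by its orange grip out of the wooden holder, turn it until the four splines of its foot mesh with the cross-shaped socket, and slide it down against the spring until its collar sits flush on the socket. Finish while still holding the beater and pressing it home (it springs up if let go), and leave the disc tool and the other things on the worktop where they are.

Things in the scene. Friction and masses are not known exactly. Their poses are not given: they have to be found in the camera images.
- mixer: White mixer base, fixed to the worktop, 168 x 140 mm in plan, top 80 mm high. Origin at worktop level, straight below the drive socket's axis; x axis points from the front (dial, vents) to the back, so the shutter pulls out along -x; z up. The housing reaches from 103 mm in front of the origin to 65 mm behind it.
- shutter_knob (a point): Centre of the red pull knob, 2 mm below its top. The knob is a bar standing on the 4 mm grey shutter plate: 14 mm thick along the mixer's x, 36 mm long along its y, 28 mm tall. Shut, it lies 36 mm in front of the socket's axis. Axes as the mixer's.
- shutter (a joint): How far the dust shutter is pulled out, m: 0 shut over the socket, 0.052 fully out (stop). A sprung detent holds it at either end: about 5 N to start it, and past the middle it runs on to the stop by itself.
- socket (a point): Centre of the drive socket's mouth, level with the mixer's top, under the shutter while that is shut. Black ring, 54 mm outside, with a cross-shaped opening between four steel blocks: slots 10 mm wide, 34 mm end to end, 34 mm deep, along this point's x and y. It may point any way about the vertical and is stiff to turn (0.3 N m).
- drive_pin (a joint): How far the sprung brass pin (9 mm diameter) in the middle of the socket is pressed down, m: 0 at rest, its top 20 mm below the mouth; 0.010 when the beater is fully home (3 N to start it, 7 N at home).
- beater: Loose wire beater, 0.12 kg, 150 mm tall, upright in one of the holder's two wells. Origin at the lower tip of its foot, z up the stem. From the tip up: round pilot 7 mm thick (0 to 8 mm), four splines in a cross 27.5 mm across and 7.5 mm wide along its x and y (8 to 30), orange collar 38 mm wide (30 to 34), wire loops 63 mm wide (42 to 102), orange grip (112 to 150).
- beater_grip (a point): Centre of the beater's orange grip, 131 mm above its tip: 24 x 24 mm, 38 mm tall, its faces square to the beater's x and y and so to the splines.
- beater_collar (a point): Centre of the underside of the beater's collar, 30 mm above its tip. The pilot enters the socket at any angle, the splines only in line with the cross (any quarter turn, within about 0.09 rad). Resting on the pin the collar stands 10 mm above the mouth; home, it lies on the mouth.
- holder: Fixed wooden accessory holder, 74 x 184 x 40 mm, origin under its centre; two round wells of 32 mm diameter and 34 mm depth lie 55 mm from the centre along its +y and -y. The collars of the tools rest on its top; a tool's tip hangs 10 mm above the worktop.
- disc_tool: Bystander: the other tool in the holder, steel disc of 68 mm diameter on a stem with a black square grip; same foot and height as the beater, origin at the tip of its foot.
- timer: Bystander: red and white round kitchen timer, 62 mm wide, 46 mm high; origin under its centre.
- mug: Bystander: white mug with blue flowers, 91 mm high; origin under its centre.
- spice_jar: Bystander: glass spice jar with green lid, 46 mm diameter, 106 mm high; origin under its centre.

How it is judged:
On the way, in this order (a step that is already met when the one before it is completed fails the run):
1. the dust shutter is pulled fully out (value of joint shutter above 0.048 m), for 0.2 s.
2. the beater is lifted clear of the holder (height (world z) of beater above 0.045 m), for 0.1 s.
3. the beater's splines are meshed in the socket (z of beater in the frame of socket below -0.014 m and horizontal distance between beater and socket below 0.005 m), for 0.1 s.
At the end, for the whole second after the job is handed in: Shutter over 48 of 52 mm out; beater upright (4 degrees), splines meshed, centred within 4 mm, collar at most 2.5 mm above the socket, pin pressed over 7.5 mm; the gripper still holds and presses it (over 2 N) and it is at rest (value of joint shutter above 0.048 m and z of beater in the frame of socket below -0.0275 m and horizontal distance between beater and socket below 0.004 m and angle between beater's own z axis and vertical below 0.07 rad and (angle between the x axis of beater and the x axis of socket, either way round below 0.17 rad or angle between the x axis of beater and the y axis of socket, either way round below 0.17 rad) and value of joint drive_pin above 0.0075 m and contact force between the fingers and beater above 2 N and linear speed of beater below 0.02 m/s); the arm keeps its last pose, push and grip.
It fails at once if the disc tool is moved more than 30 mm (distance of disc_tool from where it was at the start of the episode above 0.03 m).
It fails at once if another thing on the worktop is moved more than 40 mm (distance of any of timer, mug, spice_jar from where it was at the start of the episode above 0.04 m).
It also fails if it takes over 58 s, if anything falls off the work surface, if the arm or the gripper's body presses on something with over 40 N, if the wrist force passes 120 N, or if a joint passes its speed limit or range.

## Working session

There is one attempt and no reset: what is moved stays moved. The work goes in short steps, Python scripts to look and compute and a tool call to move; the robot and the scene stay as the last step left them, time stands still between calls to the robot, and variables do not carry over. Pictures are saved under pics/ and viewed, at most 10 in all, crops included, and the job is handed in when it is done.

Besides the shell and the picture viewer there is one more tool, called after "Request:" as name(argument=value, ...), one argument or row to a line, values as JSON. servo_tool: Moves the arm, as the interface text tells. Its arguments: {"type":"object","properties":{"targets":{"type":"string"},"grip_force":{"type":"number"}},"required":["targets"]}

```bash
ls; mkdir -p pics
cat > h.py <<'E'
import numpy as np, cv2
from scipy.spatial.transform import Rotation as R
from workcell import arm
def q2R(q): return R.from_quat([q[1],q[2],q[3],q[0]]).as_matrix()
def grab(n,save=None):
    s=arm.state(); f=arm.grab_frame(n)
    if n=="wrist":
        T=np.array(f["T_tool_cam"]); Rt=q2R(s["ee_rot"])
        f["p"]=np.array(s["tcp_pos"])+Rt@T[:3,3]; f["R"]=Rt@T[:3,:3]
    else:
        f["p"]=np.array(f["position"]); f["R"]=q2R(f["orientation"])
    if save: cv2.imwrite(save,f["image"]); np.savez(save+".npz",image=f["image"],p=f["p"],R=f["R"],K=f["K"],k1=f["k1"])
    return f
def load(s):
    d=np.load(s+".npz"); return {k:d[k] for k in d}
def ray(f,uv):
    K=np.array(f["K"]); d=(np.array(uv,float)-K[:2,2])/[K[0,0],K[1,1]]
    rd=np.linalg.norm(d); r=rd
    for _ in range(30): r=rd/(1+float(f["k1"])*r*r)
    d=d*(r/rd if rd>0 else 1)
    v=f["R"]@np.array([d[0],-d[1],-1]); return v/np.linalg.norm(v)
def onz(f,uv,z):
    v=ray(f,uv); return f["p"]+v*(z-f["p"][2])/v[2]
def tri(f,a,g,b):
    u,v=ray(f,a),ray(g,b); A=np.stack([u,-v],1); t=np.linalg.lstsq(A,g["p"]-f["p"],rcond=None)[0]
    P,Q=f["p"]+u*t[0],g["p"]+v*t[1]; return (P+Q)/2,np.linalg.norm(P-Q)
E
python3 - <<'E'
from h import *
s=arm.state(); print(s)
fs=[grab(n,f"pics/{n}0.png") for n in ("side","top","wrist")]
for f in fs: print(np.round(f["p"],3),np.round(f["R"],3).tolist(),f["k1"],f["K"])
cv2.imwrite("pics/both.png",cv2.resize(np.vstack([fs[0]["image"],fs[1]["image"]]),(400,600)))
E
```

```text
pics
{'time_s': 0.0, 'joints': array([ 1.01401383e+00,  1.50989847e-01,  1.43801283e+00,  1.72365959e-05,
        1.55379499e+00, -1.34040060e-01]), 'qvel': array([-6.52205888e-04,  8.93223282e-05,  8.44238082e-04, -5.77142266e-04,
       -2.75311486e-03, -4.54373304e-04]), 'joint_efforts': array([-6.65233347e-04, -7.13087153e+01, -5.70847750e+01, -4.34054591e-04,
        9.59264464e-03,  1.23774012e-04]), 'tcp_pos': array([0.2358082 , 0.52416191, 0.23068233]), 'ee_rot': array([-2.12107125e-04,  2.09800906e-01,  9.77743942e-01, -5.64003321e-04]), 'ft_force': array([-0.37342303, -0.34230819,  0.38562243]), 'ft_torque': array([-0.03213879, -0.03367109,  0.03197456]), 'grip_force': 0.0, 'gripper_width': 0.9979052215051275}
[ 0.85  -0.599  0.908] [[0.821, -0.419, 0.387], [0.57, 0.61, -0.551], [-0.005, 0.673, 0.74]] -0.05385758067215983 [[371.75967515   0.         252.72848545]
 [  0.         371.75967515 194.11622631]
 [  0.           0.           1.        ]]
[ 0.37  -0.038  1.379] [[0.002, 0.998, -0.068], [-1.0, 0.002, 0.007], [0.007, 0.068, 0.998]] -0.018964651927989958 [[373.56533013   0.         252.73568772]
 [  0.         373.56533013 189.38453003]
 [  0.           0.           1.        ]]
[0.17  0.555 0.374] [[0.41, -0.874, -0.259], [0.912, 0.393, 0.116], [0.0, -0.284, 0.959]] -0.02184343299502534 [[269.67924115   0.         258.73797245]
 [  0.         269.67924115 194.45118141]
 [  0.           0.           1.        ]]
```

View pics/top0.png

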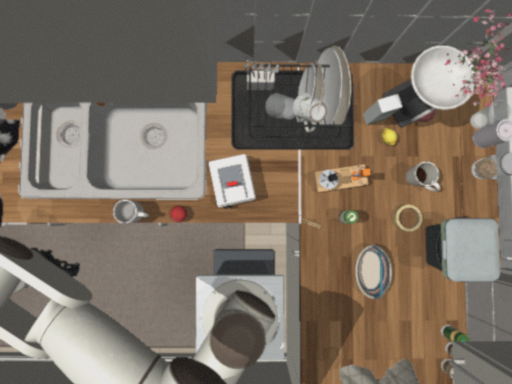

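View pics/side0.png

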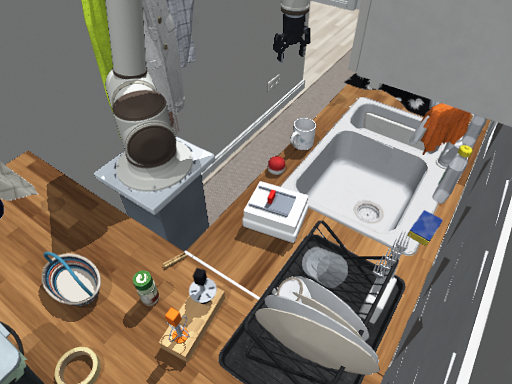

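The top view shows the mixer around (232,181) with its red knob at about (232,184). The holder is at (343,178), with the orange beater on its right end (365,172) and the disc tool on its left (325,178). The jar is at (348,216), the timer at (178,214) and the mug at (126,210). In the side view the knob is at (270,198), the orange grip at (173,316) and the black grip at (200,275).

Run:
```python
from h import *
t,s=load("pics/top0.png"),load("pics/side0.png")
def comps(f,lo,hi,box,hsv=True,amin=8):
    im=cv2.cvtColor(f["image"],cv2.COLOR_BGR2HSV); m=cv2.inRange(im,lo,hi)
    k=np.zeros_like(m);x0,y0,x1,y1=box;k[y0:y1,x0:x1]=m[y0:y1,x0:x1]
    n,l,st,c=cv2.connectedComponentsWithStats(k)
    return [(st[i].tolist(),c[i].round(1).tolist(),(l==i).astype(np.uint8)) for i in range(1,n) if st[i][4]>=amin]
out={}
for n,f,kb,ob in (("top",t,(205,150,258,210),(340,155,385,195)),("side",s,(240,175,320,240),(150,300,200,350))):
    for nm,lo,hi,b in (("knob",(0,150,120),(6,255,255),kb),("orange",(7,190,170),(17,255,255),ob)):
        for c in comps(f,lo,hi,b): print(n,nm,c[0],c[1])
# mixer top outline from top view
for c in comps(t,(0,0,190),(180,40,255),(200,145,262,215),amin=200):
    cnt=cv2.findContours(c[2],cv2.RETR_EXTERNAL,cv2.CHAIN_APPROX_NONE)[0][0]
    P=np.array([onz(t,p[0],0.08)[:2] for p in cnt],np.float32); print("mixer",c[0],cv2.minAreaRect(P))
# holder wood outline guess
for z in (0.04,):
  for p in ((343,178),(365,172),(325,178)): print(p,onz(t,p,z).round(3))
a=cv2.resize(t["image"][148:212,200:264],(400,400),interpolation=cv2.INTER_CUBIC)
b=cv2.resize(t["image"][148:212,310:374],(400,400),interpolation=cv2.INTER_CUBIC)
cv2.imwrite("pics/crop1.png",np.hstack([a,b]))
```

```text
top knob [227, 182, 10, 4, 31] [231.7, 183.4]
side knob [268, 190, 7, 14, 55] [270.9, 195.5]
side orange [165, 307, 14, 14, 117] [171.6, 313.7]
side orange [173, 331, 4, 8, 21] [174.2, 334.4]
side orange [183, 331, 5, 5, 11] [184.5, 333.3]
side orange [175, 336, 12, 7, 43] [180.7, 339.3]
mixer [209, 155, 45, 52, 1105] ((0.49202942848205566, 0.028757959604263306), (0.1610388606786728, 0.1316288709640503), 12.357490539550781)
(343, 178) [ 0.503 -0.373  0.04 ]
(365, 172) [ 0.525 -0.453  0.04 ]
(325, 178) [ 0.503 -0.308  0.04 ]
```

View pics/crop1.png

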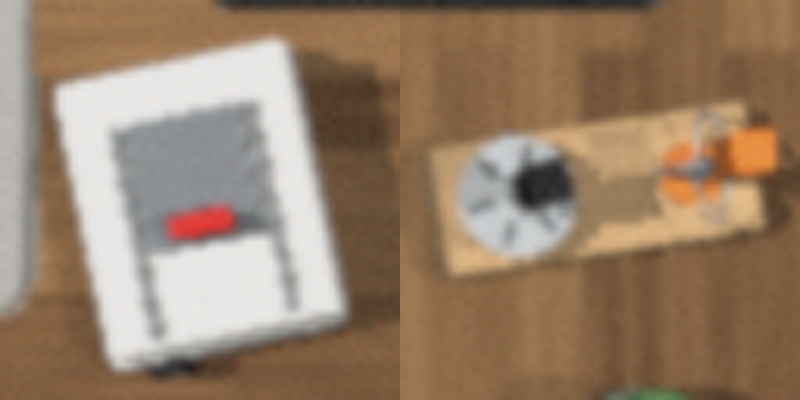

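The crop shows the mixer turned about 12° with the front at the bottom and the shutter closed. The knob is at crop (202,222), the collar at (690,175) and the beater grip top at (755,150). The disc's black grip is at (545,185).

```bash
cat >> h.py <<'E'
def Rdown(yaw):  # tool y axis at world yaw, z down
    y=np.array([np.cos(yaw),np.sin(yaw),0]); z=np.array([0,0,-1.]); return np.stack([np.cross(y,z),y,z],1)
def plan(P,yaw,n=None,step=.06,from_=None):
    """rows from present pose to P,yaw"""
    s=arm.state(); p=np.array(s["tcp_pos"]); Rc=q2R(s["ee_rot"])
    if from_ is not None: p,Rc=np.array(from_[0]),Rdown(from_[1])
    w=R.from_matrix(Rc.T@Rdown(yaw)).as_rotvec(); D=np.array(P)-p
    if n is None: n=int(max(1,np.ceil(np.linalg.norm(D)/step),np.ceil(np.linalg.norm(w)/.18)))
    for i in range(n):
        d=(Rc@R.from_rotvec(w*i/n).as_matrix()).T@(D/n)
        print(" ".join("%.4f"%v for v in [*d,*(w/n)]),end="; ")
    print("  n",n)
def tyaw(): 
    y=q2R(arm.state()["ee_rot"])[:,1]; return np.arctan2(y[1],y[0])
E
python3 - <<'E'
from h import *
t,s=load("pics/top0.png"),load("pics/side0.png")
print("knob tri",tri(t,(231.7,183.4),s,(270.5,192)), onz(t,(231.7,183.4),.112))
print("grip tri",tri(t,(366.8,172),s,(171.6,313.7)),"top",onz(t,(366.8,172),.16)); print("collar",onz(t,(356.4,176),.044),onz(s,(180,340),.044))
c=np.array([.492,.0288]); u=np.array([np.cos(.2157),np.sin(.2157)]); print("socket",c+.019*u,"knob",c-.017*u)
k=c-.017*u
plan([k[0],k[1],.23],.2157)
E
```

```text
knob tri (array([0.47559234, 0.02446377, 0.11871035]), np.float64(0.0012287035912445054)) [0.47665097 0.02516734 0.112     ]
grip tri (array([ 0.51195977, -0.42162516,  0.15904014]), np.float64(0.0014339734436270707)) top [ 0.51136487 -0.421863    0.16      ]
collar [ 0.51022144 -0.42045486  0.044     ] [ 0.5212575  -0.43063895  0.044     ]
socket [0.51055971 0.03286659] knob [0.47539394 0.02516147]
-0.0423 -0.0357 0.0001 -0.0001 0.0000 0.0932; -0.0455 -0.0316 0.0001 -0.0001 0.0000 0.0932; -0.0482 -0.0272 0.0001 -0.0001 0.0000 0.0932; -0.0505 -0.0226 0.0001 -0.0001 0.0000 0.0932; -0.0524 -0.0178 0.0001 -0.0001 0.0000 0.0932; -0.0538 -0.0129 0.0001 -0.0001 0.0000 0.0932; -0.0548 -0.0078 0.0001 -0.0001 0.0000 0.0932; -0.0553 -0.0026 0.0001 -0.0001 0.0000 0.0932; -0.0553 0.0025 0.0001 -0.0001 0.0000 0.0932; -0.0548 0.0076 0.0001 -0.0001 0.0000 0.0932;   n 10
```

Request:
servo_tool(
  targets="0.06 -0.042 -0.036 0 0 0 0.093; 0.06 -0.0455 -0.0315 0 0 0 0.093; 0.06 -0.048 -0.027 0 0 0 0.093; 0.06 -0.0505 -0.0225 0 0 0 0.093; 0.06 -0.0525 -0.018 0 0 0 0.093; 0.06 -0.054 -0.013 0 0 0 0.093; 0.06 -0.055 -0.008 0 0 0 0.093; 0.06 -0.055 -0.0025 0 0 0 0.093",
)

```text
time_s: 1.15
tcp_pos: [0.4278, 0.1234, 0.2314]
ee_rot: [0.0, 0.552, 0.834, 0.0]
ft_force: [0.9, 0.2, 0.5]
gripper_width: 0.705
grip_force: 0.0
```

Request:
servo_tool(
  targets="0.06 -0.055 0.0025 0 0 0 0.093; 0.06 -0.055 0.0075 0 0 0 0.093; 0.06 0 0 0 0 0 0",
)

```text
time_s: 1.52
tcp_pos: [0.4761, 0.0225, 0.2307]
ee_rot: [-0.0, 0.628, 0.778, -0.001]
ft_force: [-0.6, 0.9, 0.1]
gripper_width: 0.7
grip_force: 0.0
```

Run:
```python
from h import *
f=grab("wrist","pics/w1.png"); s=arm.state(); print(s["time_s"],s["tcp_pos"],tyaw(),s["joints"])
im=cv2.cvtColor(f["image"],cv2.COLOR_BGR2HSV); m=cv2.inRange(im,(0,150,120),(6,255,255))
n,l,st,c=cv2.connectedComponentsWithStats(m)
for i in range(1,n):
    if st[i][4]>100: print(st[i],c[i],onz(f,c[i],.112))
```

```text
1.575 [0.4754931  0.02419374 0.23082867] 0.2151790481281669 [-1.11162429e-01 -5.68677367e-02  1.65494578e+00 -2.29836617e-05
  1.54459667e+00 -3.26340694e-01]
[254 167  13  37 461] [260.1691974  185.16052061] [0.47613511 0.02805211 0.112     ]
```

View pics/w1.png

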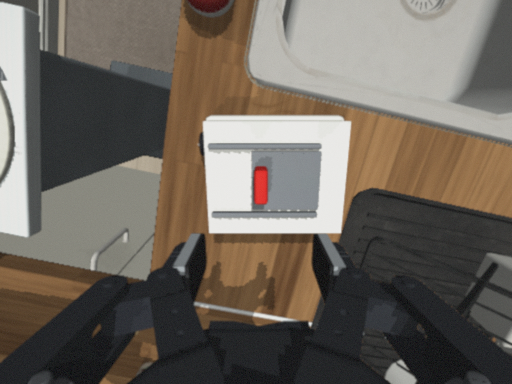

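The wrist view shows the knob at (260,185), square to the fingers, which sit either side at the bottom. The cast point agrees within 3 mm, so I'm descending and gripping.

Request:
servo_tool(
  targets="0.06 0.003 0 0.045 0 0 0; 0.06 0 0 0.05 0 0 0; 0.06 0 0 0.044 0 0 0; 0 0 0 0 0 0 0; 0 0 0 0 0 0 0; 0 0 0 0 0 0 0; 0 0 0 0 0 0 0",
  grip_force=40,
)

```text
time_s: 2.45
tcp_pos: [0.476, 0.0287, 0.0945]
ee_rot: [0.002, 0.626, 0.78, 0.001]
ft_force: [2.1, 4.6, 9.2]
gripper_width: 0.148
grip_force: 41.7
```

Request:
servo_tool(
  targets="0 0 -0.014 -0.001 0 0 0; 0 0 -0.014 0 0 0 0; 0 0 -0.014 0 0 0 0; 0 0 -0.012 0 0 0 0; 0 0 0 0 0 0 0; 0 0 0 0 0 0 0",
)

```text
time_s: 3.2
tcp_pos: [0.4252, 0.0175, 0.095]
ee_rot: [0.003, 0.626, 0.78, 0.004]
ft_force: [31.3, 12.9, -12.3]
gripper_width: 0.145
grip_force: 46.2
```

Request:
servo_tool(
  targets="0.06 0 0.003 0 0 0 0; 0.06 0 0 0 0 0 0; 0.06 0 0 -0.04 0 0 0; 0.06 0 0 -0.05 0 0 0; 0.06 0 0.02 -0.04 0 0 0; 0.06 0 0.03 0 0 0 0; 0.06 0 0 0 0 0 0",
)

```text
time_s: 4.08
tcp_pos: [0.4744, 0.0283, 0.2234]
ee_rot: [-0.0, 0.626, 0.78, -0.0]
ft_force: [-0.2, 1.4, -0.4]
gripper_width: 0.702
grip_force: 0.0
```

Run:
```python
from h import *
f=grab("wrist","pics/w2.png"); s=arm.state(); print(s["time_s"],s["tcp_pos"],tyaw())
cv2.imwrite("pics/w2c.png",cv2.resize(f["image"][100:250,180:380],(800,600),interpolation=cv2.INTER_CUBIC))
im=cv2.cvtColor(f["image"],cv2.COLOR_BGR2HSV); m=cv2.inRange(im,(0,150,120),(6,255,255))
n,l,st,c=cv2.connectedComponentsWithStats(m)
for i in range(1,n):
    if st[i][4]>100: print(st[i],c[i],onz(f,c[i],.112))
```

```text
4.125 [0.47346662 0.0282137  0.22304763] 0.21828155571035807
[201 173  16  39 527] [208.29601518 192.36432638] [0.42587632 0.01755852 0.112     ]
```

View pics/w2c.png

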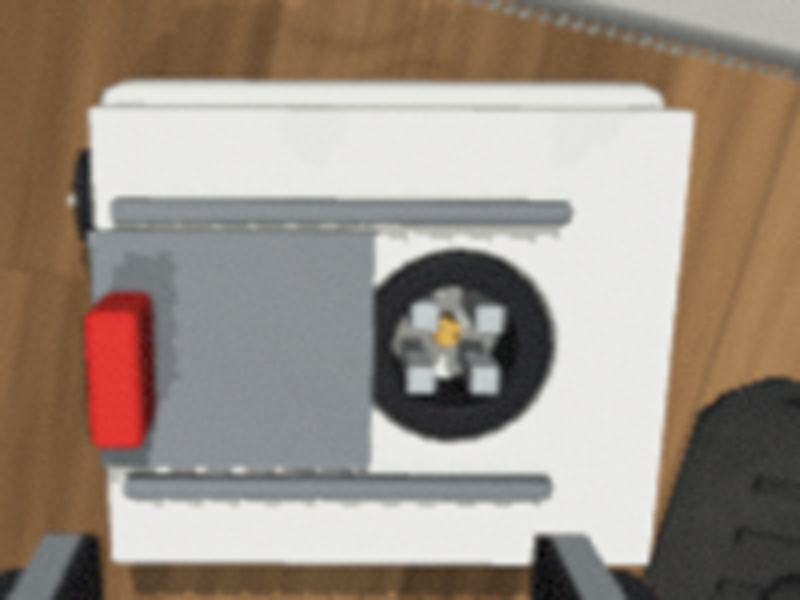

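The shutter is fully out, with the knob at crop (120,370). The socket lies open, its ring centred at crop (460,345), and its four steel blocks are at about (425,317), (490,320), (420,380) and (484,380).

Run:
```python
from h import *
f=load("pics/w2.png"); im=f["image"]
big=cv2.resize(im[100:250,180:380],(800,600),interpolation=cv2.INTER_CUBIC)
hsv=cv2.cvtColor(big,cv2.COLOR_BGR2HSV)
toW=lambda q,z: onz(f,(180+(q[0]+.5)/4-.5,100+(q[1]+.5)/4-.5),z)
C=[]
for x,y in ((425,317),(490,320),(420,380),(484,380)):
    g=hsv[y-22:y+22,x-22:x+22]; m=cv2.inRange(g,(85,8,175),(130,60,255)); n,l,st,c=cv2.connectedComponentsWithStats(m)
    i=1+np.argmax(st[1:,4]); C.append(toW(c[i]+[x-22,y-22],.08)); print(st[i],c[i]+[x-22,y-22],C[-1].round(4))
C=np.array(C); print("center",C.mean(0))
for a,b in ((0,1),(2,3),(2,0),(3,1)):
    d=C[b]-C[a]; print(np.linalg.norm(d),np.degrees(np.arctan2(d[1],d[0])))
g=cv2.inRange(cv2.cvtColor(big,cv2.COLOR_BGR2GRAY),0,60); g[:, :376]=0; g[:220]=0; g[450:]=0; g[:,570:]=0
c=max(cv2.findContours(g,cv2.RETR_EXTERNAL,cv2.CHAIN_APPROX_NONE)[0],key=cv2.contourArea)
P=np.array([toW(p[0],.08)[:2] for p in c if p[0][0]>380]); A=np.c_[2*P,np.ones(len(P))]; s=np.linalg.lstsq(A,(P**2).sum(1),rcond=None)[0]
print("ring",s[:2],np.sqrt(s[2]+s[:2]@s[:2]))
```

```text
[ 11  10  22  24 288] [425.52430556 316.05555556] [0.5019 0.0409 0.08  ]
[ 10  10  23  23 262] [486.85877863 317.18320611] [0.5183 0.0443 0.08  ]
[ 22  11  12  20 100] [425.39 377.12] [0.5061 0.0241 0.08  ]
[ 12  11  22  22 324] [484.36728395 379.4845679 ] [0.5222 0.027  0.08  ]
center [0.51211658 0.03407215 0.08      ]
0.016733572128403325 11.441691223783359
0.016385992405281952 10.110436588007563
0.017331571126032595 104.02211454903407
0.017699870307356026 102.82824420479646
ring [0.51179079 0.03421024] 0.025885740786245618
```

Run:
```python
from h import *
plan([.511,-.422,.285],.2157)
```

```text
-0.0560 -0.0076 -0.0077 -0.0001 -0.0000 0.0003; -0.0560 -0.0076 -0.0077 -0.0001 -0.0000 0.0003; -0.0560 -0.0076 -0.0077 -0.0001 -0.0000 0.0003; -0.0560 -0.0076 -0.0077 -0.0001 -0.0000 0.0003; -0.0560 -0.0075 -0.0077 -0.0001 -0.0000 0.0003; -0.0560 -0.0075 -0.0077 -0.0001 -0.0000 0.0003; -0.0560 -0.0075 -0.0077 -0.0001 -0.0000 0.0003; -0.0560 -0.0075 -0.0077 -0.0001 -0.0000 0.0003;   n 8
```

Request:
servo_tool(
  targets="0.06 -0.056 -0.0075 -0.015 0 0 0; 0.06 -0.056 -0.0075 -0.015 0 0 0; 0.06 -0.056 -0.0075 -0.015 0 0 0; 0.06 -0.056 -0.0075 -0.015 0 0 0; 0.06 -0.056 -0.0075 -0.002 0 0 0; 0.06 -0.056 -0.0075 0 0 0 0; 0.06 -0.056 -0.0075 0 0 0 0; 0.06 -0.056 -0.0075 0 0 0 0",
)

```text
time_s: 5.12
tcp_pos: [0.5109, -0.4237, 0.2855]
ee_rot: [-0.0, 0.626, 0.78, -0.0]
ft_force: [0.7, 0.4, 0.9]
gripper_width: 0.702
grip_force: 0.0
```

Request:
servo_tool(
  targets="0.06 0 0 0 0 0 0; 0.06 0 0 0 0 0 0",
)

```text
time_s: 5.38
tcp_pos: [0.5113, -0.4217, 0.2852]
ee_rot: [-0.001, 0.626, 0.78, 0.0]
ft_force: [0.1, 0.7, 0.0]
gripper_width: 0.706
grip_force: 0.0
```

Run:
```python
from h import *
f=grab("wrist","pics/w3.png"); s=arm.state(); print(s["time_s"],s["tcp_pos"],tyaw(),s["joints"])
im=cv2.cvtColor(f["image"],cv2.COLOR_BGR2HSV); m=cv2.inRange(im,(7,190,150),(17,255,255))
n,l,st,c=cv2.connectedComponentsWithStats(m)
for i in range(1,n):
    if st[i][4]>60: print(i,st[i],c[i],onz(f,c[i],.16))
b=cv2.resize(f["image"][100:250,160:360],(800,600),interpolation=cv2.INTER_CUBIC); cv2.imwrite("pics/w3c.png",b)
```

```text
5.425 [ 0.51158422 -0.42120883  0.28564639] 0.2182962580332478 [-8.04959718e-01  3.27721879e-01  1.11203319e+00 -1.72115704e-05
  1.70205849e+00 -1.02325822e+00]
4 [250 170  21   8 112] [260.35714286 173.17857143] [ 0.50921922 -0.40537554  0.16      ]
```

View pics/w3c.png

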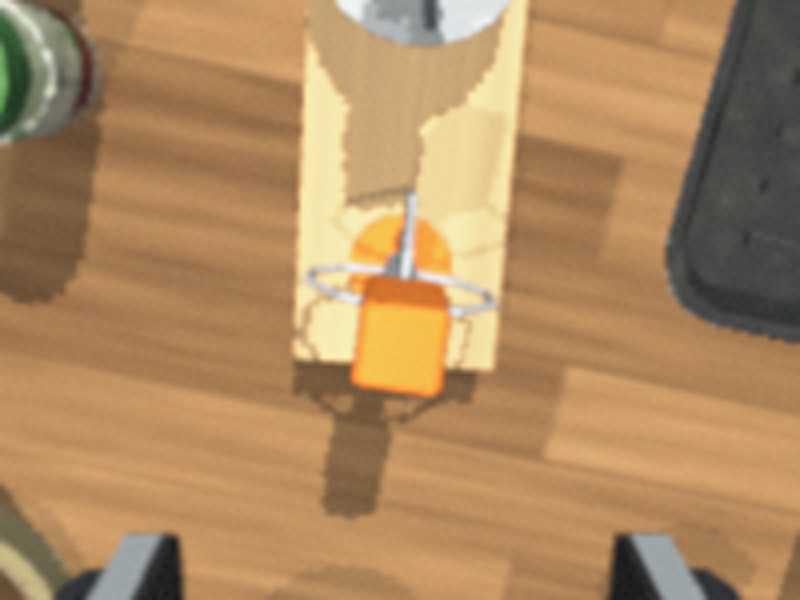

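The grip's top face is at crop (400,345), with its corners about 6° off the image axes. The collar is at (400,255) and the fingers are clear on both sides.

Run:
```python
from h import *
f=load("pics/w3.png"); b=cv2.resize(f["image"][100:250,160:360],(800,600),interpolation=cv2.INTER_CUBIC)
hs=cv2.cvtColor(b,cv2.COLOR_BGR2HSV); print(hs[345,400],hs[290,400],hs[240,400])
m=cv2.inRange(hs,(8,150,225),(22,255,255)); m[:296]=0
c=max(cv2.findContours(m,cv2.RETR_EXTERNAL,cv2.CHAIN_APPROX_NONE)[0],key=cv2.contourArea)
P=np.array([onz(f,(160+(p[0][0]+.5)/4-.5,100+(p[0][1]+.5)/4-.5),.16)[:2] for p in c],np.float32)
print(cv2.boundingRect(c),cv2.minAreaRect(P),P.mean(0))
```

```text
[ 20 174 247] [ 13 198 210] [  8 103 175]
(353, 299, 97, 96) ((0.5118477940559387, -0.4187847971916199), (0.02322269417345524, 0.023804962635040283), 4.183969020843506) [ 0.5116607  -0.41883525]
```

Request:
servo_tool(
  targets="0.06 0.002 0 0.03 0 0 0.145; 0.06 0 0 0.045 0 0 0; 0.06 0 0 0.045 0 0 0; 0.06 0 0 0.042 0 0 0; 0.06 0 0 0 0 0 0",
)

```text
time_s: 6.05
tcp_pos: [0.5107, -0.418, 0.1213]
ee_rot: [-0.002, 0.68, 0.733, 0.0]
ft_force: [-0.7, 0.3, -0.1]
gripper_width: 0.706
grip_force: 0.0
```

Run:
```python
from h import *
s=arm.state(); print(s["time_s"],s["tcp_pos"],tyaw())
plan([.5118,-.4188,.123],.073)
```

```text
6.05 [ 0.51066597 -0.41801653  0.12129618] 0.07421883841953246
-0.0009 0.0011 -0.0017 -0.0030 -0.0035 0.0012;   n 1
```

Request:
servo_tool(
  targets="0.02 -0.001 0.001 -0.001 0 0 0; 0.01 0 0 0 0 0 0; 0.01 0 0 0 0 0 0; 0.01 0 0 0 0 0 0; 0.01 0 0 0 0 0 0",
  grip_force=70,
)

```text
time_s: 6.68
tcp_pos: [0.513, -0.4217, 0.127]
ee_rot: [0.002, 0.681, 0.732, -0.0]
ft_force: [-3.2, 1.5, 10.2]
gripper_width: 0.271
grip_force: 68.4
```

Run:
```python
from h import *
s=arm.state(); print(s["time_s"],s["tcp_pos"],tyaw(),s["gripper_width"]*85.4,s["ft_force"])
```

```text
6.675 [ 0.51302587 -0.42172326  0.12698926] 0.07296966365084064 23.17082497104917 [-3.15123342  1.50394324 10.21037181]
```

Request:
servo_tool(
  targets="0.01 0 0 -0.03 0 0 0; 0.01 0 0 -0.05 0 0 0; 0.01 0 0 -0.05 0 0 0; 0.01 0 0 -0.05 0 0 0; 0.01 0 0 -0.01 0 0 0; 0.01 0 0 0 0 0 0",
)

```text
time_s: 7.42
tcp_pos: [0.5126, -0.4211, 0.315]
ee_rot: [0.001, 0.681, 0.732, -0.0]
ft_force: [0.6, -0.1, -2.0]
gripper_width: 0.27
grip_force: 68.9
```

Run:
```python
from h import *
s=arm.state(); print(s["time_s"],s["tcp_pos"],tyaw(),s["gripper_width"]*85.4,s["ft_force"])
plan([.512,.0342,.31],.208)
```

```text
7.425 [ 0.51264269 -0.42111166  0.31503684] 0.07300413878980426 23.024657919885062 [ 0.64867931 -0.09621379 -1.98176412]
0.0568 0.0041 0.0006 0.0001 0.0001 -0.0169; 0.0567 0.0050 0.0006 0.0001 0.0001 -0.0169; 0.0566 0.0060 0.0006 0.0001 0.0001 -0.0169; 0.0565 0.0069 0.0006 0.0001 0.0001 -0.0169; 0.0564 0.0079 0.0006 0.0001 0.0001 -0.0169; 0.0562 0.0088 0.0006 0.0001 0.0001 -0.0169; 0.0561 0.0098 0.0006 0.0001 0.0001 -0.0169; 0.0559 0.0107 0.0006 0.0001 0.0001 -0.0169;   n 8
```

Request:
servo_tool(
  targets="0.01 0.057 0.004 0 0 0 -0.017; 0.01 0.0565 0.005 0 0 0 -0.017; 0.01 0.0565 0.006 0 0 0 -0.017; 0.01 0.0565 0.007 0 0 0 -0.017; 0.01 0.0565 0.008 0 0 0 -0.017; 0.01 0.056 0.009 0 0 0 -0.017; 0.01 0.056 0.01 0 0 0 -0.017; 0.01 0.056 0.0105 0 0 0 -0.017",
)

```text
time_s: 8.43
tcp_pos: [0.5112, 0.036, 0.3128]
ee_rot: [-0.001, 0.629, 0.777, -0.001]
ft_force: [0.2, 0.2, -2.0]
gripper_width: 0.266
grip_force: 69.0
```

Request:
servo_tool(
  targets="0.01 0 0 0.045 0 0 0; 0.01 0 0 0.02 0 0 0; 0.01 0 0 0 0 0 0; 0.01 0 0 0 0 0 0",
)

```text
time_s: 8.93
tcp_pos: [0.5121, 0.034, 0.2498]
ee_rot: [0.0, 0.63, 0.777, 0.0]
ft_force: [0.0, 0.3, -1.3]
gripper_width: 0.274
grip_force: 68.9
```

Run:
```python
from h import *
f=grab("wrist","pics/w4.png"); s=arm.state(); print(s["time_s"],s["tcp_pos"],tyaw(),s["gripper_width"]*85.4)
g=grab("side","pics/s4.png"); t=grab("top","pics/t4.png")
cv2.imwrite("pics/w4c.png",cv2.resize(f["image"][90:300,120:400],(800,600),interpolation=cv2.INTER_CUBIC))
```

```text
8.975 [0.51224009 0.03397204 0.25006323] 0.20868822223425268 23.018528171807997
```

View pics/w4c.png

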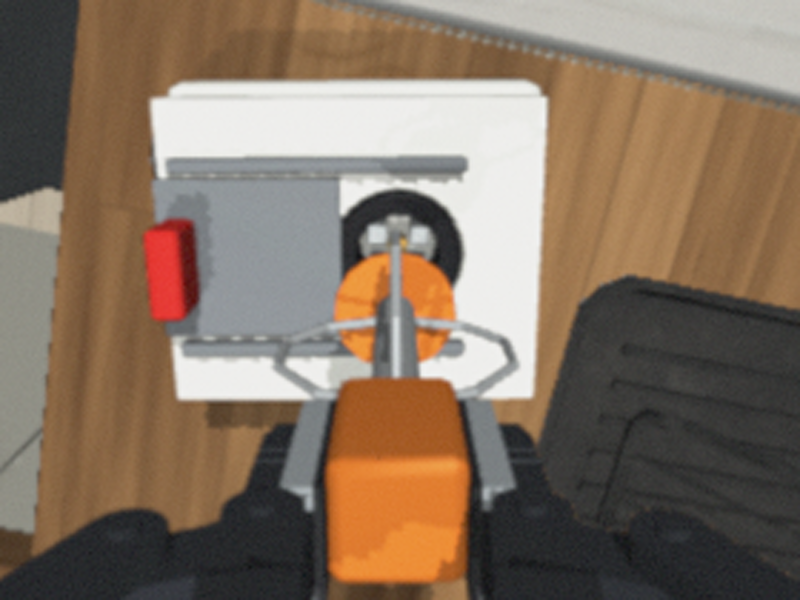

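The beater is held with its loops clear. The collar is centred at about crop (395,312), with the socket ring behind it at about (402,250) and two steel blocks showing beside the stem. The next step is to measure the collar against the ring.

Run:
```python
from h import *
def circ(P):
    for _ in range(4):
        A=np.c_[2*P,np.ones(len(P))]; s=np.linalg.lstsq(A,(P**2).sum(1),rcond=None)[0]; r=np.sqrt(s[2]+s[:2]@s[:2])
        e=abs(np.linalg.norm(P-s[:2],axis=1)-r); P=P[e<max(.0006,1.5*np.median(e))]
    return s[:2],r,len(P)
f=load("pics/w4.png"); k=800/280
b=cv2.resize(f["image"][90:300,120:400],(800,600),interpolation=cv2.INTER_CUBIC)
px=lambda q:(120+(q[0]+.5)/k-.5,90+(q[1]+.5)/k-.5)
hs=cv2.cvtColor(b,cv2.COLOR_BGR2HSV)
m=cv2.inRange(hs,(8,150,120),(25,255,255)); m[:245]=0; m[372:]=0; m[:,:325]=0; m[:,465:]=0
P=[]
for y in range(256,362,2):
    x=np.flatnonzero(m[y]); 
    if len(x)>10: P+= [(x[0],y),(x[-1],y)]
for z in (.163,.167,.171):
    Q=np.array([onz(f,px(p),z)[:2] for p in P]); print("collar",z,circ(Q))
g=cv2.cvtColor(b,cv2.COLOR_BGR2GRAY)
P=[]
for y in range(200,290,2):
    x=np.flatnonzero(g[y,400:480]<100)
    if len(x): P.append((400+x[-1],y))
for x in range(365,450,2):
    y=np.flatnonzero(g[180:230,x]<100)
    if len(y): P.append((x,180+y[0]))
Q=np.array([onz(f,px(p),.08)[:2] for p in P]); print("ring",circ(Q))
# independent: side/top views of grip & collar
for n in ("s4","t4"):
    f2=load(f"pics/{n}.png"); h2=cv2.cvtColor(f2["image"],cv2.COLOR_BGR2HSV); mm=cv2.inRange(h2,(7,170,140),(20,255,255))
    nn,l,st,c=cv2.connectedComponentsWithStats(mm)
    for i in range(1,nn):
        if st[i][4]>15 and 200<c[i][0]<330: print(n,st[i],c[i].round(1))
```

```text
collar 0.163 (array([0.51079095, 0.03548532]), np.float64(0.01848802039611917), 76)
collar 0.167 (array([0.51055195, 0.03671496]), np.float64(0.018172910235008576), 77)
collar 0.171 (array([0.51031237, 0.03791428]), np.float64(0.01785926327808), 78)
ring (array([0.51224293, 0.03467024]), np.float64(0.02614285379057685), 86)
s4 [281 148  10  18 128] [285.5 156.4]
s4 [277 180  14   9  63] [283.5 185. ]
```

Request:
servo_tool(
  targets="0.01 -0.0015 0.0015 0.02 0 0 0; 0.01 0 0 0.017 0 0 0; 0.01 0 0 0 0 0 0; 0.01 0 0 0 0 0 0",
)

```text
time_s: 9.57
tcp_pos: [0.5139, 0.033, 0.2129]
ee_rot: [0.0, 0.629, 0.777, 0.0]
ft_force: [0.1, 0.7, -2.0]
gripper_width: 0.275
grip_force: 69.0
```

Run:
```python
from h import *
f=grab("wrist","pics/w5.png"); s=arm.state(); print(s["time_s"],s["tcp_pos"],tyaw(),s["ft_force"])
g=grab("side","pics/s5.png")
a=cv2.resize(f["image"][110:230,170:330],(800,600),interpolation=cv2.INTER_CUBIC); cv2.imwrite("pics/w5b.png",a)
c=cv2.resize(g["image"][130:240,235:315],(436,600),interpolation=cv2.INTER_CUBIC)
cv2.imwrite("pics/w5c.png",np.hstack([cv2.resize(a,(364,273)),c[:273]*0,]) if 0 else np.hstack([cv2.copyMakeBorder(cv2.resize(a,(364,273)),0,327,0,0,cv2.BORDER_CONSTANT),c]))
```

```text
9.625 [0.51401301 0.03298083 0.21306957] 0.2090148257903434 [ 0.61749845  0.00184735 -0.57070831]
```

View pics/w5c.png

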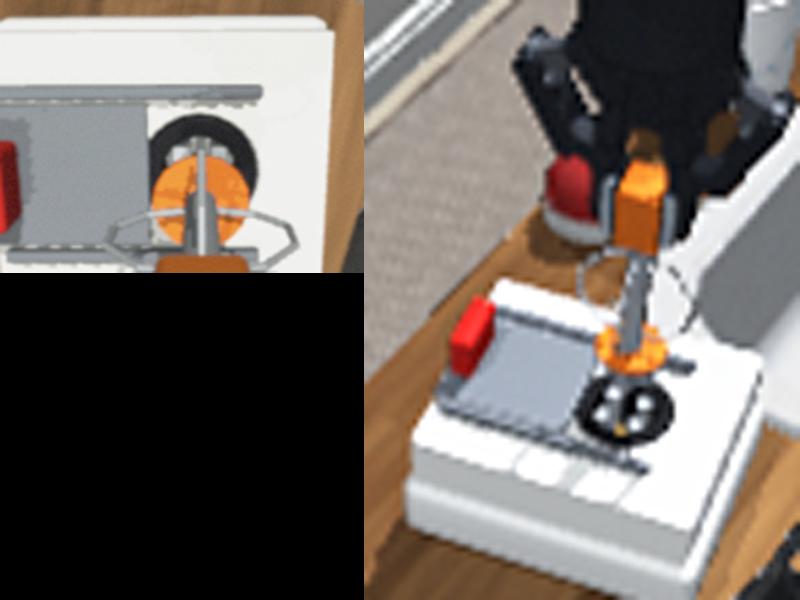

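The splines hang just above the socket. In the side half the collar is at (630,348) and the ring at (625,408), and in the wrist half the collar sits in front of the ring. Now I'll measure the offset in both views.

Run:
```python
from h import *
def circ(P,R0):
    from scipy.optimize import least_squares
    r=least_squares(lambda c:np.linalg.norm(P-c[:2],axis=1)-c[2],[*P.mean(0),R0],loss="soft_l1",f_scale=.0004).x; return r.round(5),len(P)
f=load("pics/w5.png"); b=cv2.imread("pics/w5b.png"); k=5
px=lambda q:(170+(q[0]+.5)/k-.5,110+(q[1]+.5)/k-.5)
hs=cv2.cvtColor(b,cv2.COLOR_BGR2HSV); s=800/364
m=cv2.inRange(hs,(8,150,120),(25,255,255)); x0,x1=int(145*s),int(257*s)
P=[]
for y in range(int(160*s),int(235*s),4):
    x=x0+np.flatnonzero(m[y,x0:x1])
    if len(x)>10: P+=[(x[0],y),(x[-1],y)]
for z in (.126,.130): print("collar",z,circ(np.array([onz(f,px(p),z)[:2] for p in P]),.019))
g=cv2.cvtColor(b,cv2.COLOR_BGR2GRAY); P=[]
for y in range(int(122*s),int(190*s),3):
    x=np.flatnonzero(g[y,int(205*s):int(270*s)]<100)
    if len(x): P.append((int(205*s)+x[-1],y))
for x in range(int(170*s),int(240*s),3):
    y=np.flatnonzero(g[int(106*s):int(135*s),x]<100)
    if len(y): P.append((x,int(106*s)+y[0]))
print("ring",circ(np.array([onz(f,px(p),.08)[:2] for p in P]),.027))
# side
f=load("pics/s5.png"); k=436/80; b=cv2.resize(f["image"][130:240,235:315],(436,600),interpolation=cv2.INTER_CUBIC)
px=lambda q:(235+(q[0]+.5)*80/436-.5,130+(q[1]+.5)*110/600-.5)
hs=cv2.cvtColor(b,cv2.COLOR_BGR2HSV)
m=cv2.inRange(hs,(5,130,120),(25,255,255)); m[:315]=0; m[385:]=0;m[:,:220]=0;m[:,320:]=0
P=[(x[i],y) for y in range(330,375,2) for x in [np.flatnonzero(m[y])] if len(x)>5 for i in (0,-1)]
P+=[(x,np.flatnonzero(m[:,x])[-1]) for x in range(240,300,3) if m[:,x].any()]
for z in (.126,.128): print("side collar",z,circ(np.array([onz(f,px(p),z)[:2] for p in P]),.019))
g=cv2.cvtColor(b,cv2.COLOR_BGR2GRAY)
P=[(180+x[i],y) for y in range(395,436,2) for x in [np.flatnonzero(g[y,180:330]<100)] if len(x)>5 for i in (-1,)]
P+=[(x,400+np.flatnonzero(g[400:452,x]<100)[-1]) for x in range(240,300,3) if (g[400:452,x]<100).any()]
print("side ring",circ(np.array([onz(f,px(p),.08)[:2] for p in P]),.027))
```

```text
collar 0.126 (array([0.51255, 0.03477, 0.01874]), 74)
collar 0.13 (array([0.51231, 0.03598, 0.01841]), 74)
ring (array([0.51209, 0.03462, 0.02633]), 102)
side collar 0.126 (array([0.5125 , 0.0346 , 0.01811]), 66)
side collar 0.128 (array([0.51337, 0.03298, 0.01806]), 66)
side ring (array([0.50947, 0.03237, 0.02848]), 41)
```

Request:
servo_tool(
  targets="0.01 -0.0005 0 0.012 0 0 0; 0.01 0 0 0.008 0 0 0; 0.01 0 0 0.004 0 0 0; 0.01 0 0 0.004 0 0 0; 0.01 0 0 0 0 0 0",
  grip_force=90,
)

```text
time_s: 10.3
tcp_pos: [0.5138, 0.0325, 0.1841]
ee_rot: [-0.0, 0.629, 0.777, -0.0]
ft_force: [0.1, -0.3, -1.7]
gripper_width: 0.269
grip_force: 90.6
```

Request:
servo_tool(
  targets="0.01 0 0 0.003 0 0 0; 0.01 0 0 0.003 0 0 0; 0.01 0 0 0 0 0 0",
)

```text
time_s: 10.68
tcp_pos: [0.5138, 0.0325, 0.1781]
ee_rot: [-0.0, 0.629, 0.777, -0.0]
ft_force: [-0.3, -0.4, -1.4]
gripper_width: 0.269
grip_force: 90.6
```

Splines are in with no contact force, so I'll keep going down onto the pin.

Request:
servo_tool(
  targets="0.01 0 0 0.003 0 0 0; 0.01 0 0 0.003 0 0 0; 0.01 0 0 0.003 0 0 0; 0.01 0 0 0 0 0 0",
)

```text
time_s: 11.18
tcp_pos: [0.514, 0.0325, 0.1693]
ee_rot: [0.0, 0.63, 0.777, 0.0]
ft_force: [-0.0, 0.3, 4.6]
gripper_width: 0.27
grip_force: 91.7
```

Request:
servo_tool(
  targets="0.01 0 0 0.001 0 0 0; 0.01 0 0 0.001 0 0 0; 0.01 0 0 0.001 0 0 0; 0.01 0 0 0 0 0 0",
)

```text
time_s: 11.68
tcp_pos: [0.5141, 0.0325, 0.167]
ee_rot: [0.0, 0.629, 0.777, 0.0]
ft_force: [-1.8, -0.3, 11.8]
gripper_width: 0.269
grip_force: 92.7
```

Request:
servo_tool(
  targets="0.01 0 0 0.001 0 0 0; 0.01 0 0 0.001 0 0 0; 0.01 0 0 0 0 0 0; 0.01 0 0 0 0 0 0",
)

```text
time_s: 12.18
tcp_pos: [0.5144, 0.0324, 0.1668]
ee_rot: [0.001, 0.629, 0.777, 0.001]
ft_force: [-8.3, -0.2, 33.7]
gripper_width: 0.271
grip_force: 95.7
```

Run:
```python
from h import *
s=arm.state(); print(s["time_s"],s["tcp_pos"],tyaw(),s["ft_force"],s["ft_torque"])
f=grab("wrist","pics/w6.png"); g=grab("side","pics/s6.png")
a=cv2.resize(f["image"][120:240,180:340],(400,300),interpolation=cv2.INTER_CUBIC)
c=cv2.resize(g["image"][140:230,240:310],(350,450),interpolation=cv2.INTER_CUBIC)
cv2.imwrite("pics/w6c.png",np.hstack([cv2.copyMakeBorder(a,0,150,0,0,cv2.BORDER_CONSTANT),c]))
```

```text
12.175 [0.51438732 0.03242211 0.16677047] 0.20909565158418061 [-8.29597925 -0.24105401 33.67350874] [0.01725969 2.0727755  0.01238715]
```

View pics/w6c.png

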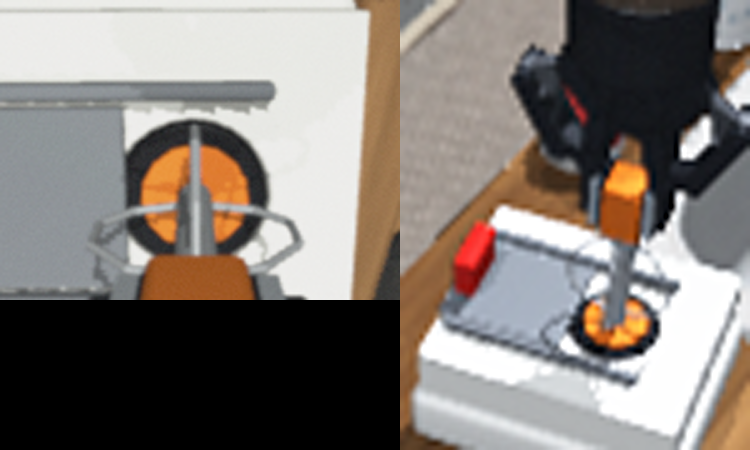

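The collar is flush and concentric with the ring in both views, and the force rises hard at the expected height. I'll ease off the side load and hand in.

Request:
servo_tool(
  targets="0.01 0 -0.001 0 0 0 0; 0.01 0 0 0 0 0 0; 0.01 0 0 0 0 0 0; 0.01 0 0 0 0 0 0",
)

```text
time_s: 12.78
tcp_pos: [0.5139, 0.0323, 0.1668]
ee_rot: [0.002, 0.629, 0.777, 0.001]
ft_force: [-4.6, 0.8, 30.8]
gripper_width: 0.266
grip_force: 95.1
```

Run:
```python
from h import *
s=arm.state(); print(s["tcp_pos"],s["ft_force"],s["ft_torque"],s["grip_force"])
if s["ft_force"][2]>12 and s["tcp_pos"][2]<.1685: print(arm.close_job())
```

```text
[0.51389511 0.03232125 0.1667819 ] [-4.58492966  0.84302914 30.79936495] [ 0.2436177   0.97410328 -0.02440309] 95.12123107910156
the job is handed in; nothing more can be done
None
```

I handed the job in at about 12.8 s with the shutter fully out and the beater meshed in the socket, gripped and pressed home at about 31 N; no verdict came back.

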